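# Wedge a rocking dummy load steady

## Robot

A 6-joint arm with a two-finger parallel gripper is mounted at the origin on a cart in front of the work surface, level with it; the furniture and walls round the work are solid. World frame = base frame: x ahead of the robot, y to its left, z up, the work surface at z = 0. Lengths are in mm, angles in rad, forces in N, time in s.
With the tool pointing down it reaches from about 250 to 775 mm from the base axis. Payload 4 kg.
Tool frame: the origin (TCP) lies on the centre line of the jaws, within the pads' length; the fingertips stand 11 mm ahead of it and the grasp point (between the pads) lies 8 mm behind it (nose_length is the z of the fingertips in the tool frame, in mm); z points along the fingers, y is the line along which they close (so a half turn about z gives the same grasp; the last joint's range is limited). The gripper opens to 85 mm and grips with 20 to 120 N. Pads are 22 mm wide; open, the fingers measure 114 mm over their backs; the gripper's body (76 mm by 85 mm) begins 54 mm behind the grasp point. The pads swing forward as they close: fully open they stand 13 mm farther back than shut.
Start: joints at [-1.313, 0.087, 1.371, -0, 1.684, -0.103], TCP at [194.16, -514.605, 242.341] pointing down, gripper open.
Joint ranges: [-3.1, 3.1], [-0.76, 2.03], [0.27, 2.55], [-1.08, 4.22], [0.17, 2.65], [-2.57, 2.57]. Speed limits (rad/s): [2.79, 2.79, 3.14, 3.14, 3.14, 3.14].

## Interface

Orientations are given as a unit quaternion [x, y, z, w].
In Python, from rig import sense, camera, finish_job, find_in, mark_of, nose_length gives the robot as it stands. The module is installed in compiled form; this text tells all that it offers.
- The arm moves only by the tool move_arm, never from a script. Its argument "targets" is a list of rows, each an object of numbers: "x", "y", "z": the shift along the tool's x, y, z in cm; "rx", "ry", "rz": the turn, a rotation vector about the tool's x, y, z in degrees. A call has exactly 5 rows; each row shifts and turns the commanded pose from where the row before left it, along the tool's axes as they then stand; what a row does not reach is not made up. A row lasts 1/12 s, in which the tool goes at most 41.7 mm and 7.16 degrees, less where a joint would pass 70% of its speed; a pose out of reach is approached as far as the arm can. A call is refused whole if a number of a shift passes 4.17 or a number of a turn 7.16, either way. A call with a gripper value outside its range is refused whole. "hand" is the finger opening in cm, from 0 to 8.54, set as the call begins (left out, the last holds). The fingers move at their own pace and stop on an object; "newtons" is the grip in N (left out, the last holds). Time passes only in rows, so rows that do not move let the fingers close, or fill a call up. It gives the time, the measured TCP pose, the force, the opening and the grip force at its end, in the units of the state.
- sense(): the state, without advancing time (a new reading comes with each control period).
- camera(name): name is "scene" or "top"; returns a dict with "image" (384x512x3 uint8, red, green, blue), "vertical_fov" (degrees; the focal length in pixels is half the picture's height over the tangent of half this angle, whatever the lens; pixels are square), "cx", "cy" (the principal point, pixels), "rvec" (rotation vector, rad) and "tvec" (3), from world to camera coordinates, as OpenCV has them. Camera axes: x right, y down, z forward; pixel columns grow to the right and rows downward; lengths in mm; the calibration is good to about 2 mm. A picture is of the moment at which its call begins. There is no depth.
- finish_job(): hands the job in; it is judged then, once.
Trained networks look in a picture, given as the dict that the camera call returned (one of the last four; its "shot" number tells which), for a name from the list of things; names that differ only in an ending like _2 or _b are one class to them, and where a whole thing is asked for, a point or a joint stands for the part that bears it (a point fixed in the world has none). Each returns a list of dicts, best first, with "conf" (0 to 1); they miss things now and then, are a little off and sometimes report something else, mostly with a low value. They report only what shows in the picture. A call takes as long as a camera call. They do not tell look-alikes from the thing itself.
- find_in(picture, name): "xyz" ([x, y, z] in mm, in world coordinates, good to about 4 mm: the middle of the surface that is visible of it).
- mark_of(picture, name): "xyz" ([x, y, z] in mm, in world coordinates, good to about 4 mm: a listed point, or the origin of a listed thing).
The state is a dict: "time_s": time; "joint_positions": joint angles; "joint_vel": joint speeds; "effort": joint torques, N m; "eef_pos": TCP position; "tool_rot": TCP orientation; "contact_force": force on the tool from outside, world axes, zero at the start; "torque": the same for the moment, N m; "gripper_width": finger opening in mm; "gripper_force": force on a finger pad.
Only numpy, scipy, OpenCV 4.12 (cv2) and the standard library are available. Lean on these libraries where they do the work, as an engineer would, in place of code of your own. Each camera call takes 0.05 s, during which the arm holds its last target. There are 200 camera calls.

## Task

The dummy load on the trolley, a square aluminium plate on rubber feet with a power resistor on it, rocks because its front left foot is worn short: press that corner down with the closed fingertips first to feel it rock, then push the wooden wedge along the trolley, thin end first, under the worn foot until it just takes up the gap and the plate sits level and steady. Finish by pressing that corner down firmly once more, and keep holding the press at the end: the plate must stay level and no longer give. Only touch and push: do not grip or lift anything, do not shove the load along (a few millimetres at most), and leave the other things where they are.

Things in the scene. Friction and masses are not known exactly. Their poses are not given: they have to be found in the camera images.
- dummy_load: Loose, 1.2 kg: bare aluminium plate 160 x 160 x 8 mm, top 24 mm above the trolley, on four grey rubber feet at x, y = +-62 mm. On it: finned power resistor along the right half (top at 70 mm), ring choke and cream terminal block at rear left; front left quarter bare. Origin: plate centre at trolley height; x to its rear (away from the robot), y to its left, z up, vertical when level.
- corner_top (a point): Point on the plate's top over the worn front left foot, 18 mm in from both edges: press here (fingertips within 30 mm). About 2 N down tips the plate over the other diagonal, 4 to 9 mm, till the worn foot meets the trolley; let go, it comes back level. The final press needs at least 4 N.
- foot_spot (a point): Point on the trolley straight below the middle of the worn foot while the plate is level. The other feet are 16 mm high; this one's bottom (12 mm wide) ends 4 to 9 mm above the trolley, how much is not known beforehand.
- wedge: Pale wooden wedge in front of the load, pointing roughly to the worn foot, loose, 40 g: 90 mm long (x), 36 mm wide (y), flat below; top slopes evenly from 15 mm at the blunt end (x -45 mm) to 2 mm at the thin end (x +45 mm). Origin: centre of underside. Slides with about 0.4 N; under the foot it stops tight where it is as high as the gap; pushed on with over about 5 N it shoves the load along.
- wedge_tip (a point): Middle of the wedge's thin end.
- wedge_butt (a point): Middle of the wedge's blunt end face, 36 mm wide and 15 mm high, 7.5 mm up: the place to push.
- multimeter: Bystander: hand multimeter on its back, 150 x 71 x 44 mm, right of the work, by the climate chamber. Origin at its underside.
- solder_spool: Bystander: upright spool of solder, 54 mm wide, 40 mm high, to the right of the wedge. Origin at its underside.
- film_capacitor: Bystander: grey box capacitor 30 x 57 x 41 mm, to the right of the wedge. Origin at its underside.
- screwdriver: Bystander: screwdriver 135 mm long lying at the trolley's left edge, left of the load. Origin at its underside.
Not all that is in view belongs to the job. Several things have the shape of the wedge; the one meant has the colours described above.

How it is judged (in metres and radians):
On the way, in this order (a step that is already met when the one before it is completed fails the run):
1. the worn corner is pressed down with the fingers and the plate rocks (contact force between the fingers and dummy_load above 0.5 N and angle between dummy_load's own z axis and vertical above 0.03 rad and horizontal distance between the grasp point and corner_top below 0.035 m), for 0.05 s.
2. the wedge is pushed in under the worn foot, with the fingers off the load (x of foot_spot in the frame of wedge between -0.03 and 0.043 m and y of foot_spot in the frame of wedge between -0.018 and 0.018 m and contact force between the fingers and dummy_load below 0.1 N), for 0.1 s.
At the end, for the whole second after the job is handed in: The worn foot stands on the wedge (its middle within the wedge's width), the fingers press the front left corner of the plate with at least 4 N within 35 mm of its screw, the wedge carries the corner with more than 1 N, and under that press the plate is within 0.01 rad of level and at rest (x of foot_spot in the frame of wedge between -0.03 and 0.043 m and y of foot_spot in the frame of wedge between -0.018 and 0.018 m and horizontal distance between the grasp point and corner_top below 0.035 m and contact force between the fingers and dummy_load above 4 N and contact force between wedge and dummy_load above 1 N and angle between dummy_load's own z axis and vertical below 0.01 rad and linear speed of each of dummy_load, wedge below 0.01 m/s); the arm keeps its last pose, push and grip.
It fails at once if the wedge is lifted off the trolley (height (world z) of wedge above 0.008 m or angle between wedge's own z axis and vertical above 0.2 rad).
It fails at once if the load is lifted, or shoved more than 8 mm along (height (world z) of dummy_load above 0.012 m or distance of dummy_load from where it was at the start of the episode above 0.008 m).
It fails at once if another thing is moved by more than 20 mm (distance of any of multimeter, solder_spool, film_capacitor, screwdriver from where it was at the start of the episode above 0.02 m).
It also fails if it takes over 51 s, if anything falls off the work surface, if the arm or the gripper's body presses on something with over 40 N, if the wrist force passes 120 N, or if a joint passes its speed limit or range.

## Working session

There is one attempt and no reset: what is moved stays moved. The work goes in short steps, Python scripts to look and compute and a tool call to move; the robot and the scene stay as the last step left them, time stands still between calls to the robot, and variables do not carry over. Pictures are saved under pics/ and viewed, at most 10 in all, crops included, and the job is handed in when it is done.

Besides the shell and the picture viewer there is one more tool, called after "Emit:" as name(argument=value, ...), one argument or row to a line, values as JSON. move_arm: Moves the arm, as the interface text tells. Its arguments: {"type":"object","properties":{"targets":{"type":"array","items":{"type":"object","properties":{"x":{"type":"number"},"y":{"type":"number"},"z":{"type":"number"},"rx":{"type":"number"},"ry":{"type":"number"},"rz":{"type":"number"}}}},"hand":{"type":"number"},"newtons":{"type":"number"}},"required":["targets"]}

```bash
mkdir -p pics && python3 - <<'E'
from rig import *
import cv2
print(sense(), nose_length)
for n in ("scene","top"):
    c=camera(n); cv2.imwrite(f"pics/{n}0.png",cv2.cvtColor(c["image"],cv2.COLOR_RGB2BGR))
    print(n,c["vertical_fov"],c["rvec"],c["tvec"])
    for k in ("dummy_load","corner_top","foot_spot","wedge","wedge_tip","wedge_butt","solder_spool","film_capacitor","screwdriver","multimeter"):
        print(k,[(list(map(round,d["xyz"])),round(d["conf"],2)) for d in mark_of(c,k)[:4]])
E
```

```text
{'time_s': 0.0, 'joint_positions': array([-1.31311632e+00,  8.79629632e-02,  1.37228305e+00, -4.98825631e-06,
        1.68360622e+00, -1.03096357e-01]), 'joint_vel': array([ 8.32521147e-05,  4.89767853e-04,  1.05681771e-03,  1.28528584e-03,
        6.56581477e-04, -2.97001580e-03]), 'effort': array([-8.19432535e-04, -3.51864302e+01, -3.13273787e+01, -1.07120716e-04,
        1.07614059e-02,  1.74277158e-06]), 'eef_pos': array([ 194.02265363, -514.12425832,  241.12014556]), 'tool_rot': array([ 9.83773544e-01,  1.79411083e-01, -8.97078357e-05, -1.12622602e-03]), 'contact_force': array([-0.83311849, -0.25918489,  0.68746203]), 'torque': array([-0.00090684,  0.00847433, -0.04736496]), 'gripper_force': 0.0, 'gripper_width': 85.38642948160259} 11.0
scene 47.40907691285598 [ 0.71239169 -2.54916719  1.19009884] [515.69156371 212.97040738 847.74021007]
dummy_load [([730, 154, 4], 0.87)]
corner_top []
foot_spot [([656, 203, -3], 0.57)]
wedge [([585, 175, 2], 0.89), ([430, 195, 1], 0.74)]
wedge_tip [([624, 194, -1], 0.88), ([444, 148, 0], 0.8)]
wedge_butt [([544, 152, 10], 0.87), ([416, 239, 10], 0.76), ([584, 176, -1], 0.55)]
solder_spool [([455, 32, -1], 0.58)]
film_capacitor [([477, -72, 0], 0.92)]
screwdriver [([723, 300, -4], 0.65)]
multimeter []
top 57.65845747564964 [ 2.16012735 -2.10037442  0.18961291] [ 25.50823562 585.98581163 959.27605509]
dummy_load []
corner_top [([653, 205, 22], 0.68)]
foot_spot [([660, 204, 0], 0.86)]
wedge [([437, 195, -2], 0.85), ([585, 170, 5], 0.77)]
wedge_tip [([444, 150, 4], 0.72), ([623, 192, 4], 0.59)]
wedge_butt [([422, 238, 8], 0.62), ([585, 170, 7], 0.58), ([541, 155, 7], 0.55)]
solder_spool [([459, 27, -3], 0.84)]
film_capacitor [([477, -69, -1], 0.53), ([621, 193, 4], 0.29)]
screwdriver [([730, 305, -5], 0.58)]
multimeter [([543, -215, 1], 0.7)]
```

```bash
python3 - <<'E'
import cv2,numpy as np
a=cv2.imread("pics/scene0.png");b=cv2.imread("pics/top0.png")
cv2.imwrite("pics/both.png",cv2.resize(np.hstack([a,b]),(800,300)))
from rig import *
c=camera("top");R,_=cv2.Rodrigues(np.array(c["rvec"]));f=192/np.tan(np.radians(c["vertical_fov"]/2))
K=np.array([[f,0,c["cx"]],[0,f,c["cy"]],[0,0,1]])
p,_=cv2.projectPoints(np.array([[585,172,5],[437,195,2],[656,204,24.]]),np.array(c["rvec"]),np.array(c["tvec"]),K,None);p=p[:,0];print(p)
m=p.mean(0).astype(int);x0,y0=max(m[0]-75,0),max(m[1]-60,0);print(x0,y0)
cr=b[y0:y0+120,x0:x0+150];cv2.imwrite("pics/crop0.png",cv2.resize(cr,None,fx=5,fy=5,interpolation=cv2.INTER_CUBIC))
E
```

```text
[[215.14264436 195.22945394]
 [205.04703895 244.37505669]
 [204.94205716 170.63135594]]
133 143
```

View pics/both.png

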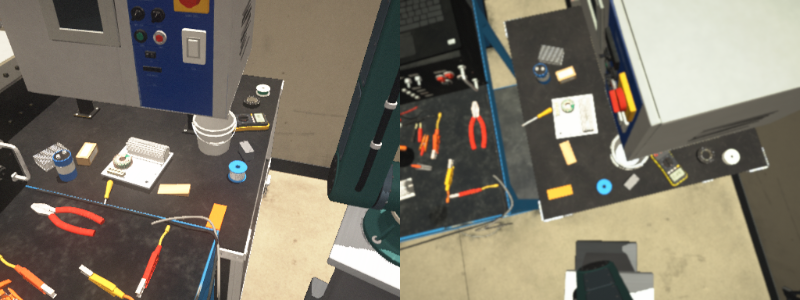

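View pics/crop0.png

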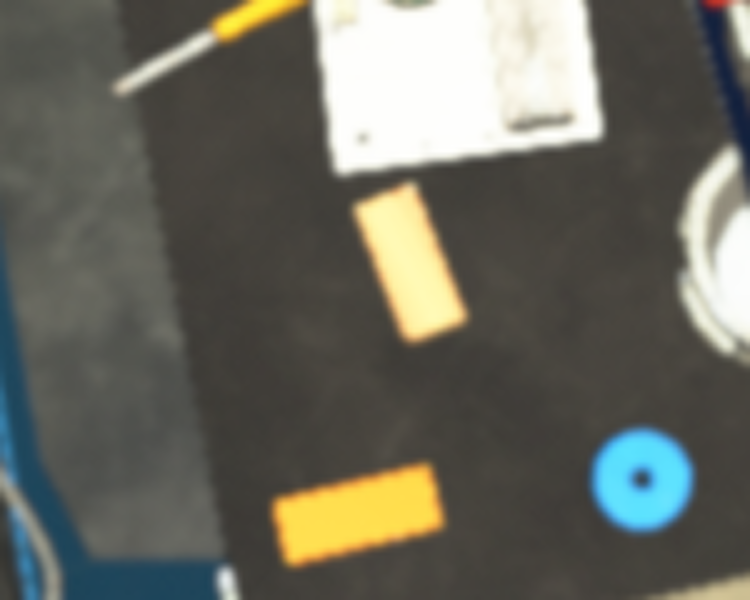

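The top view shows the pale wedge at pixel (215,195), in front of the load's screw corner at (205,170). The orange wedge shape at (205,244) is the wrong colour and the cream block by the bottle isn't in front of the load. The pale wedge fits the description, and the crop confirms it.

```bash
cat > h.py <<'E'
from rig import *
import cv2,numpy as np
def cam(n):
    c=camera(n);R,_=cv2.Rodrigues(np.array(c["rvec"],float));f=192/np.tan(np.radians(c["vertical_fov"]/2))
    return c,R,np.array(c["tvec"],float),f
def w(C,u,v,z):
    c,R,t,f=C;d=R.T@np.array([(u-c["cx"])/f,(v-c["cy"])/f,1]);o=-R.T@t
    return (o+d*(z-o[2])/d[2]).round(1)
def toolaxes():
    from scipy.spatial.transform import Rotation as Ro
    s=sense();return s,Ro.from_quat(s["tool_rot"]).as_matrix()
def plan(p):  # shift in tool axes, cm
    s,M=toolaxes();return (M.T@(np.array(p)-s["eef_pos"])/10).round(2)
E
python3 - <<'E'
from h import *
C=cam("top")
q=lambda u,v,z:w(C,133+u/5,143+v/5,z)
for n,a in dict(tipL=(355,207,2),tipR=(415,183,2),buttR=(468,320,15),buttL=(410,342,15),screw=(362,137,24),FL=(335,175,24),FR=(603,137,24)).items(): print(n,q(*a))
for z in (100,200,300,400,500): print(z,w(C,290,192,z),w(C,317,201,z))
s,M=toolaxes();print(M.round(3)); print(-C[1].T@C[2])
S=cam("scene");print(-S[1].T@S[2])
E
```

```text
tipL [618.1 208.    2. ]
tipR [634.1 172.1   2. ]
buttR [548.7 134.9  15. ]
buttL [534.5 168.8  15. ]
screw [656.8 202.7  24. ]
FL [632.9 217.6  24. ]
FR [660.9  57.6  24. ]
100 [583.8 -45.9 100. ] [ 560.8 -120.4  100. ]
200 [565.3 -36.7 200. ] [ 544.7 -103.3  200. ]
300 [546.8 -27.4 300. ] [528.6 -86.2 300. ]
400 [528.2 -18.2 400. ] [512.5 -69.1 400. ]
500 [509.7  -9.  500. ] [496.4 -52.  500. ]
[[ 0.936  0.353  0.   ]
 [ 0.353 -0.936 -0.   ]
 [ 0.     0.    -1.   ]]
[ 408.45096039   41.41483392 1046.75365577]
[164.6320049  704.97570503 711.24061002]
```

View pics/top0.png

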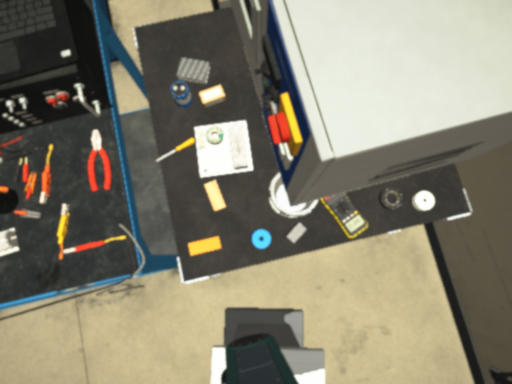

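View pics/scene0.png

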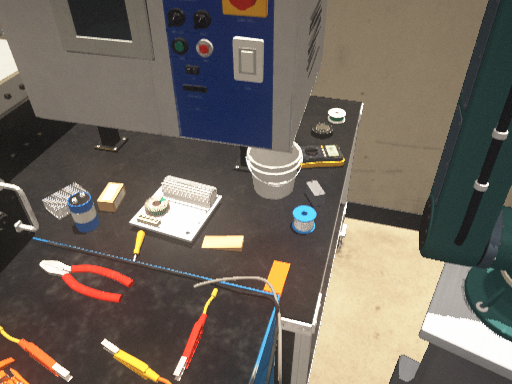

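Emit:
move_arm(
  hand=0,
  newtons=40,
  targets=[
    {"x": 2.4,"y": -3.4},
    {"x": 2.4,"y": -3.4},
    {"x": 2.4,"y": -3.4},
    {"x": 2.4,"y": -3.4},
    {"x": 2.4,"y": -3.4},
  ],
)

```text
invalid input at $.targets[0]: expected keys x, y, z, rx, ry, rz
```

Emit:
move_arm(
  targets=[
    {"x": 2.4,"y": -3.4},
    {"x": 2.4,"y": -3.4},
    {"x": 2.4,"y": -3.4},
    {"x": 2.4,"y": -3.4},
    {"x": 2.4,"y": -3.4},
  ],
)

```text
invalid input at $.targets[0]: expected keys x, y, z, rx, ry, rz
```

Emit:
move_arm(
  hand=0,
  newtons=40,
  targets=[
    {"x": 2.4,"y": -3.4,"z": 0,"rx": 0,"ry": 0,"rz": 0},
    {"x": 2.4,"y": -3.4,"z": 0,"rx": 0,"ry": 0,"rz": 0},
    {"x": 2.4,"y": -3.4,"z": 0,"rx": 0,"ry": 0,"rz": 0},
    {"x": 2.4,"y": -3.4,"z": 0,"rx": 0,"ry": 0,"rz": 0},
    {"x": 2.4,"y": -3.4,"z": 0,"rx": 0,"ry": 0,"rz": 0},
  ],
)

```text
time_s: 1.67
eef_pos: [246.4, -311.4, 242.2]
tool_rot: [0.984, 0.179, 0.0, 0.0]
contact_force: [0.6, -0.2, 0.1]
gripper_width: 25.6
gripper_force: 0.0
```

Emit:
move_arm(
  targets=[
    {"x": 2.4,"y": -3.4,"z": 0,"rx": 0,"ry": 0,"rz": 0},
    {"x": 2.4,"y": -3.4,"z": 0,"rx": 0,"ry": 0,"rz": 0},
    {"x": 2.4,"y": -3.4,"z": 0,"rx": 0,"ry": 0,"rz": 0},
    {"x": 2.4,"y": -3.4,"z": 0,"rx": 0,"ry": 0,"rz": 0},
    {"x": 2.4,"y": -3.4,"z": 0,"rx": 0,"ry": 0,"rz": 0},
  ],
)

```text
time_s: 2.08
eef_pos: [298.5, -110.0, 242.7]
tool_rot: [0.984, 0.179, 0.001, 0.001]
contact_force: [1.5, -0.8, -0.7]
gripper_width: 0.1
gripper_force: 0.0
```

Emit:
move_arm(
  targets=[
    {"x": 2.5,"y": -2.4,"z": 1.0,"rx": 0,"ry": 0,"rz": 0},
    {"x": 2.5,"y": -2.4,"z": 1.0,"rx": 0,"ry": 0,"rz": 0},
    {"x": 2.5,"y": -2.4,"z": 1.0,"rx": 0,"ry": 0,"rz": 0},
    {"x": 2.5,"y": -2.4,"z": 1.0,"rx": 0,"ry": 0,"rz": 0},
    {"x": 2.5,"y": -2.4,"z": 1.0,"rx": 0,"ry": 0,"rz": 0},
  ],
)

```text
time_s: 2.5
eef_pos: [373.6, 46.5, 192.3]
tool_rot: [0.984, 0.18, 0.001, 0.0]
contact_force: [0.9, -1.0, 0.4]
gripper_width: 0.2
gripper_force: 0.0
```

Emit:
move_arm(
  targets=[
    {"x": 2.5,"y": -2.4,"z": 1.0,"rx": 0,"ry": 0,"rz": 0},
    {"x": 2.5,"y": -2.4,"z": 1.0,"rx": 0,"ry": 0,"rz": 0},
    {"x": 2.5,"y": -2.4,"z": 1.0,"rx": 0,"ry": 0,"rz": 0},
    {"x": 2.5,"y": -2.4,"z": 1.0,"rx": 0,"ry": 0,"rz": 0},
    {"x": 2.5,"y": -2.4,"z": 1.0,"rx": 0,"ry": 0,"rz": 0},
  ],
)

```text
time_s: 2.92
eef_pos: [448.3, 202.9, 141.9]
tool_rot: [0.984, 0.18, 0.0, 0.0]
contact_force: [1.1, -1.5, 0.3]
gripper_width: -0.1
gripper_force: 0.0
```

```bash
python3 -c "
from h import *
print(sense()['eef_pos'],plan([652,207,80]),toolaxes()[1].round(3))"
```

```text
[448.25102386 202.91980147 141.86819217] [19.2   6.82  6.2 ] [[ 0.935  0.354  0.001]
 [ 0.354 -0.935 -0.   ]
 [ 0.     0.    -1.   ]]
```

Emit:
move_arm(
  targets=[
    {"x": 2.4,"y": 0.85,"z": 0.7,"rx": 0,"ry": 0,"rz": 0},
    {"x": 2.4,"y": 0.85,"z": 0.7,"rx": 0,"ry": 0,"rz": 0},
    {"x": 2.4,"y": 0.85,"z": 0.7,"rx": 0,"ry": 0,"rz": 0},
    {"x": 2.4,"y": 0.85,"z": 0.7,"rx": 0,"ry": 0,"rz": 0},
    {"x": 2.4,"y": 0.85,"z": 0.7,"rx": 0,"ry": 0,"rz": 0},
  ],
)

```text
time_s: 3.33
eef_pos: [576.3, 203.9, 106.7]
tool_rot: [0.984, 0.18, -0.0, 0.0]
contact_force: [0.2, -0.8, 0.4]
gripper_width: 0.2
gripper_force: 0.0
```

Emit:
move_arm(
  targets=[
    {"x": 2.4,"y": 0.85,"z": 0.7,"rx": 0,"ry": 0,"rz": 0},
    {"x": 2.4,"y": 0.85,"z": 0.7,"rx": 0,"ry": 0,"rz": 0},
    {"x": 2.4,"y": 0.85,"z": 1.3,"rx": 0,"ry": 0,"rz": 0},
    {"x": 0,"y": 0,"z": 1.6,"rx": 0,"ry": 0,"rz": -3.6},
    {"x": 0,"y": 0,"z": 0,"rx": 0,"ry": 0,"rz": 0},
  ],
)

```text
time_s: 3.75
eef_pos: [650.3, 204.3, 59.3]
tool_rot: [0.978, 0.21, -0.004, 0.0]
contact_force: [-0.8, -0.4, -0.4]
gripper_width: 0.3
gripper_force: 0.0
```

```bash
python3 - <<'E'
from h import *
s=sense();print(s['eef_pos'],s['contact_force'],plan([654,205,40]),toolaxes()[1].round(3))
for n in("scene","top"):
    c=camera(n)
    for k in ("corner_top","foot_spot","wedge_butt","wedge_tip"):print(n,k,[(np.round(d["xyz"],0),round(d["conf"],2)) for d in mark_of(c,k)[:3]])
E
```

```text
[650.27011395 204.33189617  59.27145514] [-0.79163683 -0.43021295 -0.44874248] [0.38 0.1  1.92] [[ 0.911  0.411 -0.008]
 [ 0.411 -0.911 -0.002]
 [-0.008 -0.001 -1.   ]]
scene corner_top [(array([659., 203.,  29.]), 0.74)]
scene foot_spot [(array([655., 202.,  -2.]), 0.92)]
scene wedge_butt [(array([543., 156.,  11.]), 0.92), (array([418., 238.,   7.]), 0.58)]
scene wedge_tip [(array([445., 152.,  -2.]), 0.73), (array([625., 196.,  -2.]), 0.66)]
top corner_top [(array([653., 201.,  22.]), 0.66)]
top foot_spot [(array([659., 204.,   1.]), 0.66)]
top wedge_butt [(array([542., 154.,   4.]), 0.38)]
top wedge_tip [(array([542., 152.,   7.]), 0.31)]
```

Emit:
move_arm(
  targets=[
    {"x": 0.3,"y": 0,"z": 1.0,"rx": 0,"ry": 0,"rz": 0},
    {"x": 0,"y": 0,"z": 0.9,"rx": 0,"ry": 0,"rz": 0},
    {"x": 0,"y": 0,"z": 0.2,"rx": 0,"ry": 0,"rz": 0},
    {"x": 0,"y": 0,"z": 0.15,"rx": 0,"ry": 0,"rz": 0},
    {"x": 0,"y": 0,"z": 0.1,"rx": 0,"ry": 0,"rz": 0},
  ],
)

```text
time_s: 4.67
eef_pos: [653.7, 206.3, 39.6]
tool_rot: [0.978, 0.21, -0.001, 0.0]
contact_force: [-0.0, -0.3, -0.2]
gripper_width: -0.4
gripper_force: 0.0
```

Emit:
move_arm(
  targets=[
    {"x": 0,"y": 0,"z": 0.05,"rx": 0,"ry": 0,"rz": 0},
    {"x": 0,"y": 0,"z": 0.05,"rx": 0,"ry": 0,"rz": 0},
    {"x": 0,"y": 0,"z": 0.05,"rx": 0,"ry": 0,"rz": 0},
    {"x": 0,"y": 0,"z": 0.05,"rx": 0,"ry": 0,"rz": 0},
    {"x": 0,"y": 0,"z": 0.05,"rx": 0,"ry": 0,"rz": 0},
  ],
)

```text
time_s: 5.08
eef_pos: [654.4, 206.4, 38.6]
tool_rot: [0.978, 0.21, 0.0, 0.0]
contact_force: [-0.4, -0.5, -0.6]
gripper_width: 0.2
gripper_force: 0.0
```

Emit:
move_arm(
  targets=[
    {"x": 0,"y": 0,"z": 0.05,"rx": 0,"ry": 0,"rz": 0},
    {"x": 0,"y": 0,"z": 0.05,"rx": 0,"ry": 0,"rz": 0},
    {"x": 0,"y": 0,"z": 0.05,"rx": 0,"ry": 0,"rz": 0},
    {"x": 0,"y": 0,"z": 0.05,"rx": 0,"ry": 0,"rz": 0},
    {"x": 0,"y": 0,"z": 0.05,"rx": 0,"ry": 0,"rz": 0},
  ],
)

```text
time_s: 5.5
eef_pos: [654.2, 206.4, 35.7]
tool_rot: [0.978, 0.21, -0.0, 0.0]
contact_force: [0.7, -0.8, 1.0]
gripper_width: 0.4
gripper_force: 0.0
```

Emit:
move_arm(
  targets=[
    {"x": 0,"y": 0,"z": 0.06,"rx": 0,"ry": 0,"rz": 0},
    {"x": 0,"y": 0,"z": 0.06,"rx": 0,"ry": 0,"rz": 0},
    {"x": 0,"y": 0,"z": 0.06,"rx": 0,"ry": 0,"rz": 0},
    {"x": 0,"y": 0,"z": 0.06,"rx": 0,"ry": 0,"rz": 0},
    {"x": 0,"y": 0,"z": 0.06,"rx": 0,"ry": 0,"rz": 0},
  ],
)

```text
time_s: 5.92
eef_pos: [654.1, 206.6, 33.0]
tool_rot: [0.978, 0.21, -0.0, -0.0]
contact_force: [-1.4, -0.2, 1.5]
gripper_width: -0.0
gripper_force: 1.1
```

Emit:
move_arm(
  targets=[
    {"x": 0,"y": 0,"z": 0.05,"rx": 0,"ry": 0,"rz": 0},
    {"x": 0,"y": 0,"z": 0.05,"rx": 0,"ry": 0,"rz": 0},
    {"x": 0,"y": 0,"z": 0,"rx": 0,"ry": 0,"rz": 0},
    {"x": 0,"y": 0,"z": 0,"rx": 0,"ry": 0,"rz": 0},
    {"x": 0,"y": 0,"z": 0,"rx": 0,"ry": 0,"rz": 0},
  ],
)

```text
time_s: 6.33
eef_pos: [654.3, 206.6, 31.9]
tool_rot: [0.978, 0.21, 0.0, -0.0]
contact_force: [-2.1, 0.9, 1.6]
gripper_width: -0.3
gripper_force: 1.2
```

Emit:
move_arm(
  targets=[
    {"x": 0,"y": 0,"z": 0.05,"rx": 0,"ry": 0,"rz": 0},
    {"x": 0,"y": 0,"z": 0.05,"rx": 0,"ry": 0,"rz": 0},
    {"x": 0,"y": 0,"z": 0.05,"rx": 0,"ry": 0,"rz": 0},
    {"x": 0,"y": 0,"z": 0,"rx": 0,"ry": 0,"rz": 0},
    {"x": 0,"y": 0,"z": 0,"rx": 0,"ry": 0,"rz": 0},
  ],
)

```text
time_s: 6.75
eef_pos: [654.3, 206.5, 30.3]
tool_rot: [0.978, 0.21, 0.0, -0.0]
contact_force: [-1.0, 0.9, 3.1]
gripper_width: -0.3
gripper_force: 1.1
```

Emit:
move_arm(
  targets=[
    {"x": 0,"y": 0,"z": 0.05,"rx": 0,"ry": 0,"rz": 0},
    {"x": 0,"y": 0,"z": 0.05,"rx": 0,"ry": 0,"rz": 0},
    {"x": 0,"y": 0,"z": 0,"rx": 0,"ry": 0,"rz": 0},
    {"x": 0,"y": 0,"z": 0,"rx": 0,"ry": 0,"rz": 0},
    {"x": 0,"y": 0,"z": 0,"rx": 0,"ry": 0,"rz": 0},
  ],
)

```text
time_s: 7.17
eef_pos: [654.3, 206.4, 29.3]
tool_rot: [0.978, 0.21, 0.0, 0.0]
contact_force: [-1.6, 0.5, 2.5]
gripper_width: -0.1
gripper_force: 1.1
```

Emit:
move_arm(
  targets=[
    {"x": 0,"y": 0,"z": 0.05,"rx": 0,"ry": 0,"rz": 0},
    {"x": 0,"y": 0,"z": 0.05,"rx": 0,"ry": 0,"rz": 0},
    {"x": 0,"y": 0,"z": 0,"rx": 0,"ry": 0,"rz": 0},
    {"x": 0,"y": 0,"z": 0,"rx": 0,"ry": 0,"rz": 0},
    {"x": 0,"y": 0,"z": 0,"rx": 0,"ry": 0,"rz": 0},
  ],
)

```text
time_s: 7.58
eef_pos: [654.3, 206.4, 28.3]
tool_rot: [0.978, 0.21, 0.0, 0.0]
contact_force: [-1.1, 2.1, 2.3]
gripper_width: 0.2
gripper_force: 1.3
```

Emit:
move_arm(
  targets=[
    {"x": 0,"y": 0,"z": 0.05,"rx": 0,"ry": 0,"rz": 0},
    {"x": 0,"y": 0,"z": 0.05,"rx": 0,"ry": 0,"rz": 0},
    {"x": 0,"y": 0,"z": 0,"rx": 0,"ry": 0,"rz": 0},
    {"x": 0,"y": 0,"z": 0,"rx": 0,"ry": 0,"rz": 0},
    {"x": 0,"y": 0,"z": 0,"rx": 0,"ry": 0,"rz": 0},
  ],
)

```text
time_s: 8.0
eef_pos: [654.3, 206.5, 28.0]
tool_rot: [0.978, 0.21, 0.0, 0.0]
contact_force: [-1.5, 1.1, 6.2]
gripper_width: 0.4
gripper_force: 2.7
```

Emit:
move_arm(
  targets=[
    {"x": 0,"y": 0,"z": 0.05,"rx": 0,"ry": 0,"rz": 0},
    {"x": 0,"y": 0,"z": 0.05,"rx": 0,"ry": 0,"rz": 0},
    {"x": 0,"y": 0,"z": 0,"rx": 0,"ry": 0,"rz": 0},
    {"x": 0,"y": 0,"z": 0,"rx": 0,"ry": 0,"rz": 0},
    {"x": 0,"y": 0,"z": 0,"rx": 0,"ry": 0,"rz": 0},
  ],
)

```text
time_s: 8.42
eef_pos: [654.3, 206.5, 27.9]
tool_rot: [0.978, 0.21, 0.0, 0.0]
contact_force: [-4.1, -0.0, 8.0]
gripper_width: -0.0
gripper_force: 4.1
```

Emit:
move_arm(
  targets=[
    {"x": 0,"y": 0,"z": -0.5,"rx": 0,"ry": 0,"rz": 0},
    {"x": 0,"y": 0,"z": -1.0,"rx": 0,"ry": 0,"rz": 0},
    {"x": 0,"y": 0,"z": -2.0,"rx": 0,"ry": 0,"rz": 0},
    {"x": -1.0,"y": 0,"z": -1.5,"rx": 0,"ry": 0,"rz": 0},
    {"x": -2.5,"y": 0.1,"z": 0,"rx": 0,"ry": 0,"rz": 0},
  ],
)

```text
time_s: 8.83
eef_pos: [626.8, 191.8, 80.8]
tool_rot: [0.978, 0.21, 0.005, 0.0]
contact_force: [0.5, 1.1, 0.4]
gripper_width: 0.1
gripper_force: 0.0
```

Emit:
move_arm(
  targets=[
    {"x": -2.7,"y": 0.1,"z": 0,"rx": 0,"ry": 0,"rz": 0},
    {"x": -2.7,"y": 0.1,"z": 0,"rx": 0,"ry": 0,"rz": 0},
    {"x": -2.7,"y": 0,"z": 0,"rx": 0,"ry": 0,"rz": 0},
    {"x": -2.7,"y": 0,"z": 0,"rx": 0,"ry": 0,"rz": 0},
    {"x": -0.8,"y": 0,"z": 0,"rx": 0,"ry": 0,"rz": 0},
  ],
)

```text
time_s: 9.25
eef_pos: [514.5, 139.9, 75.7]
tool_rot: [0.978, 0.21, -0.002, 0.001]
contact_force: [-0.3, 0.2, 0.7]
gripper_width: 0.1
gripper_force: 0.0
```

```bash
python3 - <<'E'
from h import *
s=sense();print(s['eef_pos'],s['contact_force'],plan([518,141,15]))
C=cam("top");c=C[0];cr=c["image"][143:203,173:253];cv2.imwrite("pics/crop1.png",cv2.cvtColor(cv2.resize(cr,None,fx=10,fy=10,interpolation=cv2.INTER_CUBIC),cv2.COLOR_RGB2BGR))
E
```

```text
[514.45235259 139.94861233  75.69635467] [-0.30685341  0.15515977  0.68630856] [0.39 0.05 6.07]
```

View pics/crop1.png

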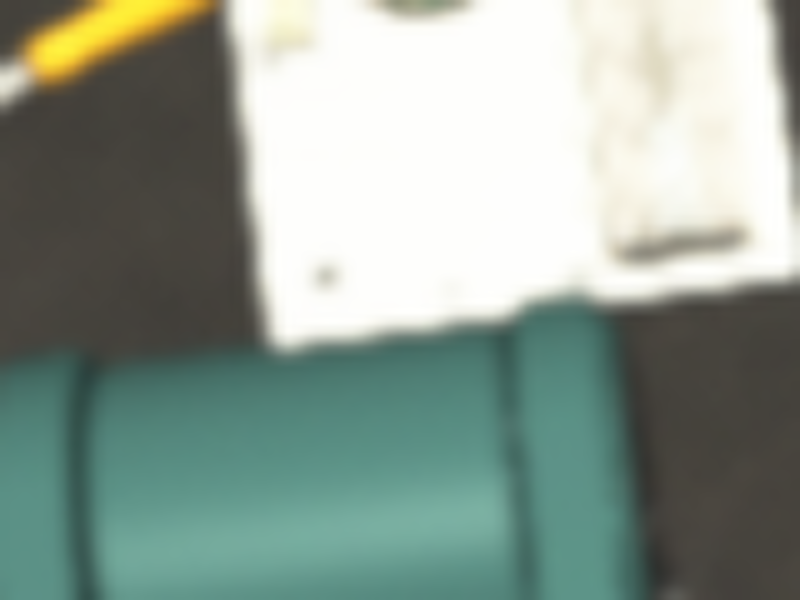

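The arm hides the wedge in the top view. The screw is at (205.4,170.3), so the load has not moved. I'll descend behind the butt.

Emit:
move_arm(
  targets=[
    {"x": 0,"y": 0,"z": 2.0,"rx": 0,"ry": 0,"rz": 0},
    {"x": 0,"y": 0,"z": 2.0,"rx": 0,"ry": 0,"rz": 0},
    {"x": 0,"y": 0,"z": 1.4,"rx": 0,"ry": 0,"rz": 0},
    {"x": 0,"y": 0,"z": 0.5,"rx": 0,"ry": 0,"rz": 0},
    {"x": 0,"y": 0,"z": 0,"rx": 0,"ry": 0,"rz": 0},
  ],
)

```text
time_s: 9.72
eef_pos: [517.6, 141.5, 15.8]
tool_rot: [0.978, 0.21, -0.001, 0.0]
contact_force: [0.3, -0.0, -0.5]
gripper_width: 0.0
gripper_force: 0.0
```

```bash
python3 - <<'E'
from h import *
s=sense();print(s['eef_pos'],s['contact_force'],plan([531,147.5,15.5]))
C=cam("scene");c=C[0];cr=c["image"][190:280,150:270];cv2.imwrite("pics/crop2.png",cv2.cvtColor(cv2.resize(cr,None,fx=6,fy=6,interpolation=cv2.INTER_CUBIC),cv2.COLOR_RGB2BGR))
E
```

```text
[517.63298162 141.54081862  15.76000905] [ 0.30472293 -0.03160657 -0.45793582] [1.46 0.01 0.02]
```

View pics/crop2.png

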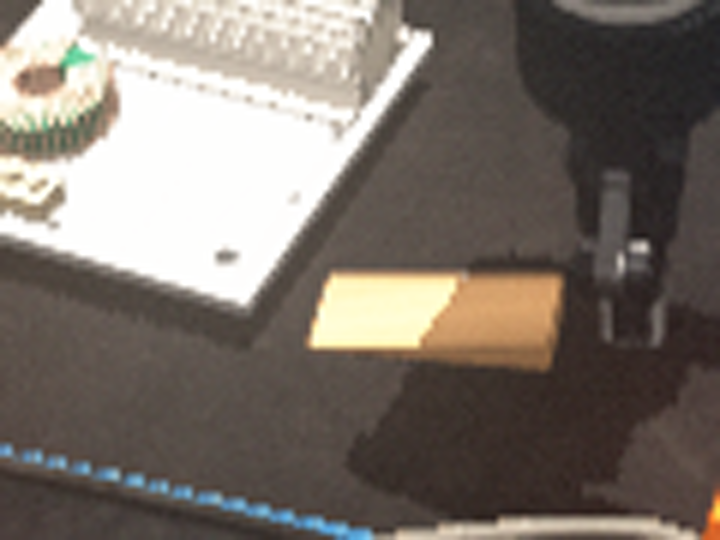

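The picture shows the closed fingers centred behind the butt, about 14 mm away. The blunt end is the thick right one at crop pixel (555,320).

Emit:
move_arm(
  targets=[
    {"x": 0.7,"y": 0,"z": 0,"rx": 0,"ry": 0,"rz": 0},
    {"x": 0.6,"y": 0,"z": 0,"rx": 0,"ry": 0,"rz": 0},
    {"x": 0.5,"y": 0,"z": 0,"rx": 0,"ry": 0,"rz": 0},
    {"x": 0.5,"y": 0,"z": 0,"rx": 0,"ry": 0,"rz": 0},
    {"x": 0.5,"y": 0,"z": 0,"rx": 0,"ry": 0,"rz": 0},
  ],
)

```text
time_s: 10.18
eef_pos: [544.3, 153.5, 17.9]
tool_rot: [0.978, 0.21, 0.001, 0.0]
contact_force: [-0.3, -0.2, 0.4]
gripper_width: 0.0
gripper_force: 0.2
```

Emit:
move_arm(
  targets=[
    {"x": 0.5,"y": 0,"z": 0,"rx": 0,"ry": 0,"rz": 0},
    {"x": 0.5,"y": 0,"z": 0,"rx": 0,"ry": 0,"rz": 0},
    {"x": 0.5,"y": 0,"z": 0,"rx": 0,"ry": 0,"rz": 0},
    {"x": 0.5,"y": 0,"z": 0,"rx": 0,"ry": 0,"rz": 0},
    {"x": 0.4,"y": 0,"z": 0,"rx": 0,"ry": 0,"rz": 0},
  ],
)

```text
time_s: 10.6
eef_pos: [565.7, 163.2, 17.2]
tool_rot: [0.978, 0.21, 0.0, 0.0]
contact_force: [0.2, -0.1, 0.6]
gripper_width: -0.4
gripper_force: 0.2
```

```bash
python3 - <<'E'
from h import *
s=sense();print(s['eef_pos'],s['contact_force'],plan([588,173.5,15.5]))
C=cam("scene");c=C[0];cr=c["image"][190:280,150:270];cv2.imwrite("pics/crop3.png",cv2.cvtColor(cv2.resize(cr,None,fx=6,fy=6,interpolation=cv2.INTER_CUBIC),cv2.COLOR_RGB2BGR))
E
```

```text
[565.74933732 163.22436453  17.21120909] [ 0.21139811 -0.09145602  0.60480803] [ 2.45 -0.02  0.17]
```

View pics/crop3.png

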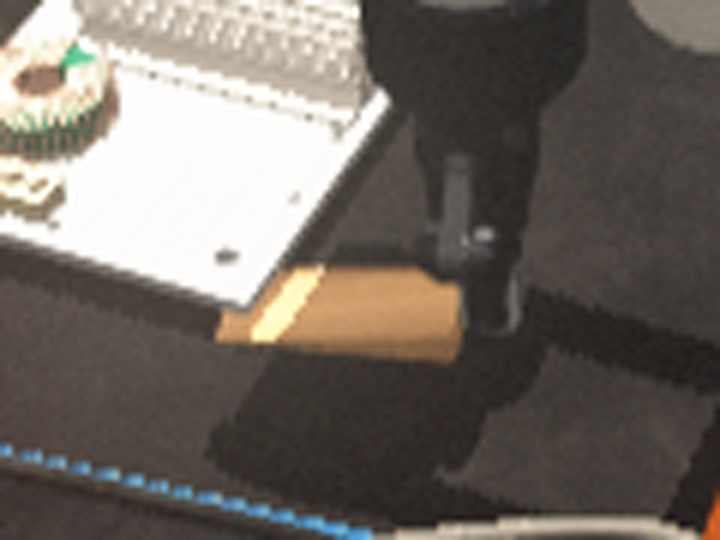

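The wedge is going straight in under the corner, with its tip at crop pixel (220,330), and the fingers are centred. About 24 mm remain, so I'll slow down.

Emit:
move_arm(
  targets=[
    {"x": 0.4,"y": 0,"z": 0,"rx": 0,"ry": 0,"rz": 0},
    {"x": 0.3,"y": 0,"z": 0.1,"rx": 0,"ry": 0,"rz": 0},
    {"x": 0.3,"y": 0,"z": 0,"rx": 0,"ry": 0,"rz": 0},
    {"x": 0.2,"y": 0,"z": 0,"rx": 0,"ry": 0,"rz": 0},
    {"x": 0.2,"y": 0,"z": 0,"rx": 0,"ry": 0,"rz": 0},
  ],
)

```text
time_s: 11.07
eef_pos: [578.1, 168.8, 16.2]
tool_rot: [0.978, 0.21, -0.0, 0.0]
contact_force: [0.2, 0.1, -0.9]
gripper_width: -0.0
gripper_force: 0.1
```

Emit:
move_arm(
  targets=[
    {"x": 0.1,"y": 0,"z": 0,"rx": 0,"ry": 0,"rz": 0},
    {"x": 0.1,"y": 0,"z": 0,"rx": 0,"ry": 0,"rz": 0},
    {"x": 0.05,"y": 0,"z": 0,"rx": 0,"ry": 0,"rz": 0},
    {"x": 0.05,"y": 0,"z": 0,"rx": 0,"ry": 0,"rz": 0},
    {"x": 0,"y": 0,"z": 0,"rx": 0,"ry": 0,"rz": 0},
  ],
)

```text
time_s: 11.48
eef_pos: [580.8, 170.0, 16.3]
tool_rot: [0.978, 0.21, 0.0, 0.0]
contact_force: [-0.5, 0.0, 0.4]
gripper_width: 0.3
gripper_force: 0.0
```

Emit:
move_arm(
  targets=[
    {"x": 0.05,"y": 0,"z": 0,"rx": 0,"ry": 0,"rz": 0},
    {"x": 0.05,"y": 0,"z": 0,"rx": 0,"ry": 0,"rz": 0},
    {"x": 0.05,"y": 0,"z": 0,"rx": 0,"ry": 0,"rz": 0},
    {"x": 0,"y": 0,"z": 0,"rx": 0,"ry": 0,"rz": 0},
    {"x": 0,"y": 0,"z": 0,"rx": 0,"ry": 0,"rz": 0},
  ],
)

```text
time_s: 11.9
eef_pos: [582.2, 170.6, 16.4]
tool_rot: [0.978, 0.21, 0.0, 0.0]
contact_force: [0.4, -0.4, 0.3]
gripper_width: -0.2
gripper_force: 0.0
```

Emit:
move_arm(
  targets=[
    {"x": 0.06,"y": 0,"z": 0,"rx": 0,"ry": 0,"rz": 0},
    {"x": 0.06,"y": 0,"z": 0,"rx": 0,"ry": 0,"rz": 0},
    {"x": 0.06,"y": 0,"z": 0,"rx": 0,"ry": 0,"rz": 0},
    {"x": 0,"y": 0,"z": 0,"rx": 0,"ry": 0,"rz": 0},
    {"x": 0,"y": 0,"z": 0,"rx": 0,"ry": 0,"rz": 0},
  ],
)

```text
time_s: 12.32
eef_pos: [583.9, 171.4, 16.3]
tool_rot: [0.978, 0.21, 0.0, 0.0]
contact_force: [0.3, -0.7, -0.0]
gripper_width: -0.1
gripper_force: 0.0
```

Emit:
move_arm(
  targets=[
    {"x": 0.05,"y": 0,"z": 0,"rx": 0,"ry": 0,"rz": 0},
    {"x": 0.05,"y": 0,"z": 0,"rx": 0,"ry": 0,"rz": 0},
    {"x": 0.05,"y": 0,"z": 0,"rx": 0,"ry": 0,"rz": 0},
    {"x": 0,"y": 0,"z": 0,"rx": 0,"ry": 0,"rz": 0},
    {"x": 0,"y": 0,"z": 0,"rx": 0,"ry": 0,"rz": 0},
  ],
)

```text
time_s: 12.73
eef_pos: [585.2, 172.0, 16.3]
tool_rot: [0.978, 0.21, 0.0, 0.0]
contact_force: [-0.3, -0.9, 1.2]
gripper_width: 0.0
gripper_force: 0.0
```

Emit:
move_arm(
  targets=[
    {"x": 0.05,"y": 0,"z": 0,"rx": 0,"ry": 0,"rz": 0},
    {"x": 0.05,"y": 0,"z": 0,"rx": 0,"ry": 0,"rz": 0},
    {"x": 0.05,"y": 0,"z": 0,"rx": 0,"ry": 0,"rz": 0},
    {"x": 0,"y": 0,"z": 0,"rx": 0,"ry": 0,"rz": 0},
    {"x": 0,"y": 0,"z": 0,"rx": 0,"ry": 0,"rz": 0},
  ],
)

```text
time_s: 13.15
eef_pos: [586.5, 172.6, 16.3]
tool_rot: [0.978, 0.21, 0.0, 0.0]
contact_force: [0.4, -0.4, 0.8]
gripper_width: -0.4
gripper_force: 0.0
```

Emit:
move_arm(
  targets=[
    {"x": 0.05,"y": 0,"z": 0,"rx": 0,"ry": 0,"rz": 0},
    {"x": 0.05,"y": 0,"z": 0,"rx": 0,"ry": 0,"rz": 0},
    {"x": 0.05,"y": 0,"z": 0,"rx": 0,"ry": 0,"rz": 0},
    {"x": 0,"y": 0,"z": 0,"rx": 0,"ry": 0,"rz": 0},
    {"x": 0,"y": 0,"z": 0,"rx": 0,"ry": 0,"rz": 0},
  ],
)

```text
time_s: 13.57
eef_pos: [587.9, 173.2, 16.3]
tool_rot: [0.978, 0.21, 0.0, 0.0]
contact_force: [0.4, 0.5, 0.3]
gripper_width: 0.2
gripper_force: 0.0
```

Emit:
move_arm(
  targets=[
    {"x": 0.05,"y": 0,"z": 0,"rx": 0,"ry": 0,"rz": 0},
    {"x": 0.05,"y": 0,"z": 0,"rx": 0,"ry": 0,"rz": 0},
    {"x": 0.05,"y": 0,"z": 0,"rx": 0,"ry": 0,"rz": 0},
    {"x": 0,"y": 0,"z": 0,"rx": 0,"ry": 0,"rz": 0},
    {"x": 0,"y": 0,"z": 0,"rx": 0,"ry": 0,"rz": 0},
  ],
)

```text
time_s: 13.98
eef_pos: [589.3, 173.9, 16.3]
tool_rot: [0.978, 0.21, 0.0, 0.0]
contact_force: [0.3, 0.5, 0.2]
gripper_width: 0.1
gripper_force: 0.0
```

Emit:
move_arm(
  targets=[
    {"x": 0.05,"y": 0,"z": 0,"rx": 0,"ry": 0,"rz": 0},
    {"x": 0.05,"y": 0,"z": 0,"rx": 0,"ry": 0,"rz": 0},
    {"x": 0.05,"y": 0,"z": 0,"rx": 0,"ry": 0,"rz": 0},
    {"x": 0,"y": 0,"z": 0,"rx": 0,"ry": 0,"rz": 0},
    {"x": 0,"y": 0,"z": 0,"rx": 0,"ry": 0,"rz": 0},
  ],
)

```text
time_s: 14.4
eef_pos: [590.7, 174.4, 16.3]
tool_rot: [0.978, 0.21, 0.0, 0.0]
contact_force: [0.1, -0.1, 0.1]
gripper_width: -0.1
gripper_force: 0.0
```

Emit:
move_arm(
  targets=[
    {"x": 0.05,"y": 0,"z": 0,"rx": 0,"ry": 0,"rz": 0},
    {"x": 0.05,"y": 0,"z": 0,"rx": 0,"ry": 0,"rz": 0},
    {"x": 0.05,"y": 0,"z": 0,"rx": 0,"ry": 0,"rz": 0},
    {"x": 0,"y": 0,"z": 0,"rx": 0,"ry": 0,"rz": 0},
    {"x": 0,"y": 0,"z": 0,"rx": 0,"ry": 0,"rz": 0},
  ],
)

```text
time_s: 14.82
eef_pos: [592.0, 175.1, 16.3]
tool_rot: [0.978, 0.21, 0.0, 0.0]
contact_force: [-0.1, 0.1, 0.4]
gripper_width: 0.1
gripper_force: 0.0
```

```bash
python3 - <<'E'
from h import *
s=sense();print(s['eef_pos'],s['contact_force'])
C=cam("scene");c=C[0];cr=c["image"][190:280,150:270];cv2.imwrite("pics/crop4.png",cv2.cvtColor(cv2.resize(cr,None,fx=6,fy=6,interpolation=cv2.INTER_CUBIC),cv2.COLOR_RGB2BGR))
E
```

```text
[592.03290216 175.05992251  16.27903745] [-0.12833507  0.09615051  0.42508471]
```

View pics/crop4.png

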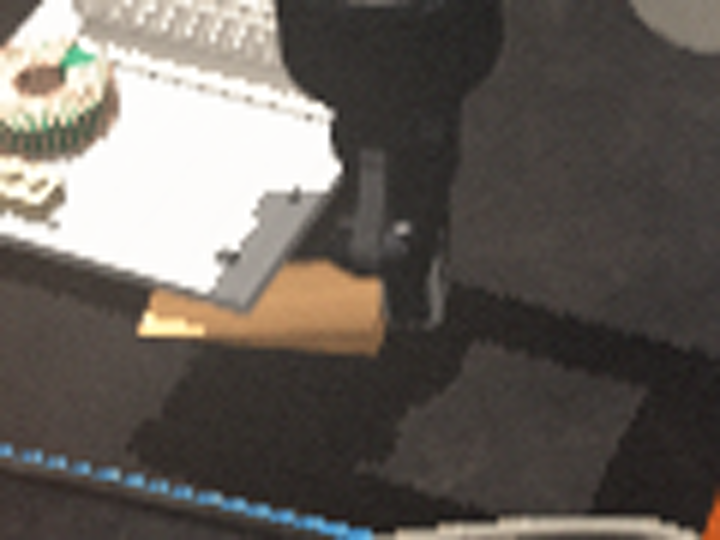

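```bash
python3 - <<'E'
from h import *
C=cam("scene");q=lambda u,v,z:w(C,150+u/6,190+v/6,z)
tl=q(138,334,1);bl=q(378,355,0);bt=q(384,332,15);print("tipL",tl,"buttLbottom",bl,bt)
d=(tl-bl)[:2];print(np.linalg.norm(d),np.degrees(np.arctan2(d[1],d[0])))
d/=np.linalg.norm(d);n=np.array([-d[1],d[0]])
o=(tl[:2]+bl[:2])/2-18*n
f=np.array([656.,203.]);print("foot in wedge",(f-o)@d,(f-o)@n)
print("screw",q(228,257,24)); print(sense()["contact_force"])
E
```

```text
tipL [674.3 235.8   1. ] buttLbottom [592.8 198.    0. ] [588.5 198.4  15. ]
89.83924532185253 24.882043866089163
foot in wedge 14.517653118383382 -4.055617151517074
screw [654.3 203.9  24. ]
[ 0.0165033  -0.31300178  0.21106631]
```

The wedge sits under the foot with the foot at wedge x≈14 mm, y≈-4 mm. It isn't tight yet, so I'll keep feeling forward.

Emit:
move_arm(
  targets=[
    {"x": 0.05,"y": 0,"z": 0,"rx": 0,"ry": 0,"rz": 0},
    {"x": 0.05,"y": 0,"z": 0,"rx": 0,"ry": 0,"rz": 0},
    {"x": 0.05,"y": 0,"z": 0,"rx": 0,"ry": 0,"rz": 0},
    {"x": 0,"y": 0,"z": 0,"rx": 0,"ry": 0,"rz": 0},
    {"x": 0,"y": 0,"z": 0,"rx": 0,"ry": 0,"rz": 0},
  ],
)

```text
time_s: 15.33
eef_pos: [593.3, 175.7, 16.3]
tool_rot: [0.978, 0.21, 0.0, 0.0]
contact_force: [-1.5, 0.8, -0.2]
gripper_width: 0.3
gripper_force: 0.1
```

Emit:
move_arm(
  targets=[
    {"x": 0.05,"y": 0,"z": 0,"rx": 0,"ry": 0,"rz": 0},
    {"x": 0.05,"y": 0,"z": 0,"rx": 0,"ry": 0,"rz": 0},
    {"x": 0.05,"y": 0,"z": 0,"rx": 0,"ry": 0,"rz": 0},
    {"x": 0,"y": 0,"z": 0,"rx": 0,"ry": 0,"rz": 0},
    {"x": 0,"y": 0,"z": 0,"rx": 0,"ry": 0,"rz": 0},
  ],
)

```text
time_s: 15.75
eef_pos: [594.3, 176.1, 16.3]
tool_rot: [0.978, 0.21, -0.001, 0.0]
contact_force: [-3.2, -1.2, 2.1]
gripper_width: -0.1
gripper_force: 1.5
```

Emit:
move_arm(
  targets=[
    {"x": 0.05,"y": 0,"z": 0,"rx": 0,"ry": 0,"rz": 0},
    {"x": 0.05,"y": 0,"z": 0,"rx": 0,"ry": 0,"rz": 0},
    {"x": 0,"y": 0,"z": 0,"rx": 0,"ry": 0,"rz": 0},
    {"x": 0,"y": 0,"z": 0,"rx": 0,"ry": 0,"rz": 0},
    {"x": 0,"y": 0,"z": 0,"rx": 0,"ry": 0,"rz": 0},
  ],
)

```text
time_s: 16.17
eef_pos: [595.0, 176.4, 16.2]
tool_rot: [0.978, 0.21, -0.001, 0.0]
contact_force: [-3.6, -1.3, 3.1]
gripper_width: 0.2
gripper_force: 2.6
```

It's tight at about 4 N. I'll back off, lift, and move over the corner.

Emit:
move_arm(
  targets=[
    {"x": -0.5,"y": 0,"z": 0,"rx": 0,"ry": 0,"rz": 0},
    {"x": -1.0,"y": 0,"z": 0,"rx": 0,"ry": 0,"rz": 0},
    {"x": -0.5,"y": 0,"z": -1.0,"rx": 0,"ry": 0,"rz": 0},
    {"x": 0,"y": 0,"z": -2.5,"rx": 0,"ry": 0,"rz": 0},
    {"x": 0,"y": 0,"z": -2.5,"rx": 0,"ry": 0,"rz": 0},
  ],
)

```text
time_s: 16.58
eef_pos: [576.5, 168.3, 76.1]
tool_rot: [0.978, 0.21, -0.001, -0.0]
contact_force: [0.5, 0.4, -0.3]
gripper_width: 0.0
gripper_force: 0.0
```

Emit:
move_arm(
  targets=[
    {"x": 2.2,"y": 0,"z": 0,"rx": 0,"ry": 0,"rz": 0},
    {"x": 2.2,"y": 0,"z": 0,"rx": 0,"ry": 0,"rz": 0},
    {"x": 2.2,"y": 0,"z": 0,"rx": 0,"ry": 0,"rz": 0},
    {"x": 1.7,"y": 0,"z": 0,"rx": 0,"ry": 0,"rz": 0},
    {"x": 0,"y": 0,"z": 0,"rx": 0,"ry": 0,"rz": 0},
  ],
)

```text
time_s: 17.0
eef_pos: [656.0, 203.9, 77.2]
tool_rot: [0.978, 0.21, 0.003, -0.0]
contact_force: [0.2, 0.2, 0.1]
gripper_width: -0.1
gripper_force: 0.0
```

```bash
python3 - <<'E'
from h import *
s=sense();print(s['eef_pos'],s['contact_force'],plan([655,204,38]))
C=cam("scene");c=C[0];cr=c["image"][190:280,150:270];cv2.imwrite("pics/crop5.png",cv2.cvtColor(cv2.resize(cr,None,fx=6,fy=6,interpolation=cv2.INTER_CUBIC),cv2.COLOR_RGB2BGR))
E
```

```text
[656.02493515 203.89194751  77.15104424] [0.22061673 0.15594336 0.11839562] [-0.11 -0.05  3.91]
```

View pics/crop5.png

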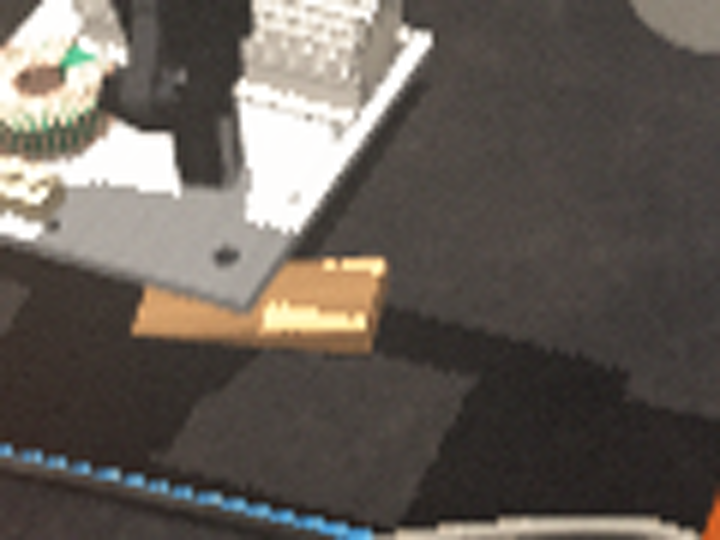

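The wedge is in place and the screw is still at crop pixel (226,255), so the load has not moved. Now the final press.

Emit:
move_arm(
  targets=[
    {"x": 0,"y": 0,"z": 1.5,"rx": 0,"ry": 0,"rz": 0},
    {"x": 0,"y": 0,"z": 1.5,"rx": 0,"ry": 0,"rz": 0},
    {"x": 0,"y": 0,"z": 0.7,"rx": 0,"ry": 0,"rz": 0},
    {"x": 0,"y": 0,"z": 0.1,"rx": 0,"ry": 0,"rz": 0},
    {"x": 0,"y": 0,"z": 0,"rx": 0,"ry": 0,"rz": 0},
  ],
)

```text
time_s: 17.47
eef_pos: [652.2, 202.3, 37.9]
tool_rot: [0.978, 0.21, -0.001, 0.0]
contact_force: [0.1, 0.6, 1.1]
gripper_width: 0.2
gripper_force: 0.0
```

Emit:
move_arm(
  targets=[
    {"x": 0,"y": 0,"z": 0.06,"rx": 0,"ry": 0,"rz": 0},
    {"x": 0,"y": 0,"z": 0.06,"rx": 0,"ry": 0,"rz": 0},
    {"x": 0,"y": 0,"z": 0.06,"rx": 0,"ry": 0,"rz": 0},
    {"x": 0,"y": 0,"z": 0.05,"rx": 0,"ry": 0,"rz": 0},
    {"x": 0,"y": 0,"z": 0,"rx": 0,"ry": 0,"rz": 0},
  ],
)

```text
time_s: 17.88
eef_pos: [653.2, 202.6, 36.4]
tool_rot: [0.978, 0.21, 0.0, 0.0]
contact_force: [-0.5, -0.3, -0.0]
gripper_width: 0.1
gripper_force: 0.0
```

Emit:
move_arm(
  targets=[
    {"x": 0,"y": 0,"z": 0.05,"rx": 0,"ry": 0,"rz": 0},
    {"x": 0,"y": 0,"z": 0.05,"rx": 0,"ry": 0,"rz": 0},
    {"x": 0,"y": 0,"z": 0.05,"rx": 0,"ry": 0,"rz": 0},
    {"x": 0,"y": 0,"z": 0,"rx": 0,"ry": 0,"rz": 0},
    {"x": 0,"y": 0,"z": 0,"rx": 0,"ry": 0,"rz": 0},
  ],
)

```text
time_s: 18.3
eef_pos: [653.1, 202.6, 35.1]
tool_rot: [0.978, 0.21, 0.0, 0.0]
contact_force: [-1.7, -0.0, 4.0]
gripper_width: -0.3
gripper_force: 1.8
```

Emit:
move_arm(
  targets=[
    {"x": 0,"y": 0,"z": 0.05,"rx": 0,"ry": 0,"rz": 0},
    {"x": 0,"y": 0,"z": 0.05,"rx": 0,"ry": 0,"rz": 0},
    {"x": 0,"y": 0,"z": 0.05,"rx": 0,"ry": 0,"rz": 0},
    {"x": 0,"y": 0,"z": 0,"rx": 0,"ry": 0,"rz": 0},
    {"x": 0,"y": 0,"z": 0,"rx": 0,"ry": 0,"rz": 0},
  ],
)

```text
time_s: 18.72
eef_pos: [653.1, 202.7, 35.0]
tool_rot: [0.978, 0.21, 0.0, 0.0]
contact_force: [-4.0, -1.1, 8.5]
gripper_width: 0.1
gripper_force: 4.2
```

Emit:
move_arm(
  targets=[
    {"x": 0,"y": 0,"z": 0.02,"rx": 0,"ry": 0,"rz": 0},
    {"x": 0,"y": 0,"z": 0,"rx": 0,"ry": 0,"rz": 0},
    {"x": 0,"y": 0,"z": 0,"rx": 0,"ry": 0,"rz": 0},
    {"x": 0,"y": 0,"z": 0,"rx": 0,"ry": 0,"rz": 0},
    {"x": 0,"y": 0,"z": 0,"rx": 0,"ry": 0,"rz": 0},
  ],
)

```text
time_s: 19.13
eef_pos: [653.1, 202.6, 35.0]
tool_rot: [0.978, 0.21, 0.0, 0.0]
contact_force: [-4.7, -1.2, 8.1]
gripper_width: 0.1
gripper_force: 4.5
```

```bash
python3 -c "
from rig import *
print(finish_job())"
```

```text
the job is handed in; nothing more can be done
None
```

The job is handed in, but no verdict came back: the corner rocked about 7 mm at first, the wedge was pushed in until it resisted at about 4 N, and the last press holds about 8 N on the corner with no further give and the plate reading level.

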